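# Reset the rinse-aid doser's thumbwheel to its set mark

### The job

The rinse-aid doser on the table is running off its set mark. Slide the splash hood all the way open, roll the thumbwheel in the slot beneath it with a fingertip, pressing lightly and always with less than 20 N, until the pointer under the clear pane stands in the gap of the forked set mark, and then slide the hood fully home over the wheel again. Leave the set mark where it is and do not disturb the crockery and tools around the doser.

Things in the scene. Friction and masses are not known exactly. Their poses are not given: they have to be found in the camera images.
- doser: Bench doser, screwed down: grey casing, level steel top panel 80 mm above the table, 150 mm deep (x), 230 mm wide (y). Origin: on the table under its centre; x points away from the operator's side, y to its left, z up. On top: splash hood over the thumbwheel (front left), scale window with clear pane (rear), black filler cap (right rear, 48 mm wide, 16 mm high, at x +20, y -78 mm).
- wheel_slot (a point): Centre of the wheel slot (15 mm in x, 42 mm in y) at panel height, doser x -38, y +55 mm. A black wheel, 48 mm across, 11 mm thick, finely ribbed rim, stands in it, spindle along x, crest above this point. Its bore is worn and it runs out of true: the crest rises and falls between 6 and 10 mm above the panel as it turns. It does not give; over 20 N spoils its bearing.
- dose_wheel (a joint): Turn of the thumbwheel, rad, -1.0 to +1.0 between stops, starts at -0.92 to -0.58. Grows as a tip pressed on the crest is dragged to the doser's +y (24 mm of drag a radian); stays where it is left. Turning takes about 3 N along the rim; a tip pressed with less than some 4 to 5 N slips, 8 to 12 N rolls it well.
- pointer_tip (a point): Rear tip of the black pointer, a blade 6 mm wide, seen lying under the clear pane of the scale window. It is geared to the wheel: 40 mm to the doser's +y for each radian. It cannot be touched.
- marker_gap (a point): Middle of the gap of the set mark: a dark steel fork on a rod behind the pane, two prongs reaching forward over the pane; gap 12 mm wide along the doser's y. Its axes are the doser's. It sits stiffly, at the start 23 to 69 mm to the +y side of the pointer, and must stay there.
- hood (a joint): How far the splash hood is open, m: 0 home over the wheel, 0.070 fully open at its stop. It opens to the doser's -y against 2 N of friction and stays where it is left. Steel cover 42 mm (x) by 58 mm (y), flat top 16 mm above the panel, between two guide strips 4 mm high.
- hood_grip (a point): Centre of the top edge of the hood's grip, an upright black rib on the middle of the hood: 8 mm thick in y, 32 mm long in x, 17 mm high above the hood's flat top, so this point is 33 mm above the panel. Push it from either side or pinch it from above.
- mug_1: Bystander: upturned white mug, 64 x 91 x 50 mm, origin under its middle.
- glass_9: Bystander: small glass, 48 mm wide, 61 mm high, origin under its middle.
- spoon_1: Bystander: steel spoon, 195 mm long, lying flat, origin under its middle.
- bowl_stack_1: Bystander: stack of white bowls, 140 mm wide, 97 mm high, origin under its middle.
- brush_1: Bystander: dish brush, 269 mm long, 62 mm high, origin under its middle.
- mill_1: Bystander: shaker with a domed top, 44 mm wide, 90 mm high, origin under its middle.

How it is judged:
By the outcome, as a careful person would: the job done as asked, in the order asked, and still so for the second after the job is handed in, with the robot touching nothing.
It also fails if it takes over 67 s, if anything falls off the work surface, if the arm or the gripper's body presses on something with over 40 N, if the wrist force passes 120 N, or if a joint passes its speed limit or range.

### The arm

A 6-joint arm with a two-finger parallel gripper is mounted at the origin on a cart in front of the work surface, level with it; the furniture and walls round the work are solid. World frame = base frame: x ahead of the robot, y to its left, z up, the work surface at z = 0. Lengths are in m, angles in degrees, forces in N, time in s.
With the tool pointing down it reaches from about 0.4 to 0.825 m from the base axis. Payload 7 kg.
Tool frame: the origin (TCP) lies midway between the tips of the shut fingers; the grasp point (between the pads) lies 19 mm behind it (ctrl.hold_point_z is the distance from the TCP to the grasp point, in m); z points along the fingers, y is the line along which they close (so a half turn about z gives the same grasp; the last joint's range is limited). The gripper opens to 88 mm and grips with 3 to 60 N. Pads are 19 mm wide; open, the fingers measure 130 mm over their backs; the gripper's body (78 mm by 193 mm) begins 47 mm behind the grasp point.
Start: joints at [81.366, 20.546, 0.682, 0, -70.136, -16.507], TCP at [0.287, 0.611, 0.227] pointing down, gripper open.
Joint ranges: [-176.03, 176.03], [-82.01, 121.73], [-58.28, 71.71], [-173.87, 95.51], [-174.79, -0.11], [-173.66, 173.66]. Speed limits (degrees/s): [136.94, 136.94, 172.46, 180, 180, 180].

### API

Orientations are given as [roll, pitch, yaw] about the fixed x, y, z axes, in that order (R = Rz(yaw) Ry(pitch) Rx(roll)).
In Python, from plant import ctrl gives the robot as it stands.
- The arm moves only by the tool apply_moves, never from a script. Its argument "deltas" is a list of rows, each an object with "fingers": the finger opening in mm, from 0 to 87.6; "delta_pos": the shift along the tool's x, y, z in mm, a list of three; "angular": the turn, a rotation vector about the tool's x, y, z in degrees, a list of three. A call has 1 to 10 rows; each row is the pose to reach, as a shift and turn from the pose commanded when the call began, along the tool's axes at that moment; what a row does not reach only later rows make up. A row lasts 1/10 s, in which the tool goes at most 50 mm and 8.59 degrees, less where a joint would pass 70% of its speed; a pose out of reach is approached as far as the arm can. A call with a gripper value outside its range is refused whole. The fingers move at their own pace and stop on an object; the grip force is fixed at half the most. Time passes only in rows, so rows that repeat a pose let the fingers close. It gives the time, the measured TCP pose, the force, the opening and the grip force at its end, in the units of the state.
- ctrl.get_obs(): the state, without advancing time (a new reading comes with each control period).
- ctrl.snapshot(name): name is "scene" or "side" or "wrist"; returns the picture (420x560x3 uint8, red, green, blue); there is no depth.
- ctrl.camera_params(name): a dict with "fx", "fy", "cx", "cy" (pixels), "cam_to_world" (4x4, takes a point from camera to world coordinates); the wrist camera has in their place "mount" (4x4, takes a point from camera to tool coordinates, whose origin is the TCP and whose axes are the flange's). Camera axes: x right, y up, looking along -z (the intrinsics and any distortion apply to the point x, -y, -z); pixel columns grow to the right and rows downward; lengths in m; the calibration is good to about 2 mm. A picture is of the moment at which its call begins: read the wrist's pose just before it. camera_params takes no time and is no camera call.
- ctrl.close_job(): hands the job in; it is judged then, once.
The state is a dict: "clock": time; "joint_pos": joint angles; "qvel": joint speeds; "tau": joint torques, N m; "tool_pos": TCP position; "orientation": TCP orientation; "force": force on the tool from outside, world axes, zero at the start; "moment": the same for the moment, N m; "opening": finger opening in m; "gripper_force": force on a finger pad.
Only numpy, scipy, OpenCV 4.12 (cv2) and the standard library are available. Lean on these libraries where they do the work, as an engineer would, in place of code of your own. Each camera call takes 0.05 s, during which the arm holds its last target. There are 200 camera calls.

## Working session

There is one attempt and no reset: what is moved stays moved. The work goes in short steps, Python scripts to look and compute and a tool call to move; the robot and the scene stay as the last step left them, time stands still between calls to the robot, and variables do not carry over. Pictures are saved under pics/ and viewed, at most 10 in all, crops included, and the job is handed in when it is done.

Besides the shell and the picture viewer there is one more tool, called after "Emit:" as name(argument=value, ...), one argument or row to a line, values as JSON. apply_moves: Moves the arm, as the interface text tells. Its arguments: {"type":"object","properties":{"deltas":{"type":"array"}},"required":["deltas"]}

```bash
mkdir -p pics
cat > h.py <<'E'
import numpy as np, cv2
from scipy.spatial.transform import Rotation as R
from plant import ctrl
def pose():
    o=ctrl.get_obs(); T=np.eye(4); T[:3,:3]=R.from_euler('xyz',o['orientation'],degrees=True).as_matrix(); T[:3,3]=o['tool_pos']; return T
def cam(name):
    p=ctrl.camera_params(name)
    T=p['cam_to_world'] if 'cam_to_world' in p else pose()@np.array(p['mount'])
    return p,np.array(T)
def snap(name,f):
    c=cam(name); im=ctrl.snapshot(name); cv2.imwrite('pics/'+f,im[:,:,::-1]); return c,im
def ray(c,u,v):
    p,T=c; d=np.array([(u-p['cx'])/p['fx'],-(v-p['cy'])/p['fy'],-1.]); return T[:3,3],T[:3,:3]@d
def onz(c,u,v,z):
    o,d=ray(c,u,v); return o+d*(z-o[2])/d[2]
def proj(c,X):
    p,T=c; q=np.linalg.inv(T)@np.append(X,1); return p['cx']+p['fx']*q[0]/-q[2], p['cy']-p['fy']*q[1]/-q[2]
def tri(c1,a,c2,b):
    o1,d1=ray(c1,*a);o2,d2=ray(c2,*b)
    s=np.linalg.lstsq(np.c_[d1,-d2],o2-o1,rcond=None)[0]; P=o1+s[0]*d1;Q=o2+s[1]*d2
    return (P+Q)/2,np.linalg.norm(P-Q)
E
python3 - <<'E'
from h import *
print(ctrl.get_obs())
for n in('scene','side','wrist'):
    c,im=snap(n,n+'0.png'); print(n,ctrl.camera_params(n).keys(),c)
a=[cv2.imread(f'pics/{n}0.png') for n in('scene','side')]
E
```

```text
{'clock': 0.0, 'joint_pos': array([ 8.13648169e+01,  2.05906057e+01,  6.33510313e-01, -2.19057069e-02,
       -7.01352495e+01, -1.65056018e+01]), 'qvel': array([-0.06624628,  0.04185382, -0.00725546,  0.12266994,  0.01421052,
        0.06256714]), 'tau': array([ 1.64664812e-03, -5.82724357e+01,  2.93044013e+01,  6.99646980e+00,
        6.95226394e-03, -1.65991491e-04]), 'tool_pos': array([0.28658876, 0.61059371, 0.22562443]), 'orientation': array([ 1.79905609e+02, -6.49463961e-03, -2.51482397e+01]), 'force': array([-0.94009041, -0.08465352, -0.85779129]), 'moment': array([ 0.04100852, -0.01703763,  0.04408773]), 'gripper_force': 0.0, 'opening': 0.08808126924233091}
scene dict_keys(['fx', 'fy', 'cx', 'cy', 'cam_to_world']) ({'fx': 517.2682710212699, 'fy': 517.2682710212699, 'cx': 277.62593731537294, 'cy': 202.40511578477827, 'cam_to_world': array([[ 0.48966435,  0.4129124 , -0.76794021, -0.19908211],
       [-0.87189208,  0.22608125, -0.43438631, -0.40688922],
       [-0.00574661,  0.88226448,  0.47071898,  0.60539254],
       [ 0.        ,  0.        ,  0.        ,  1.        ]])}, a
[... 966 characters left out ...]
 ({'fx': 334.150231195625, 'fy': 334.150231195625, 'cx': 285.32895002140634, 'cy': 205.45186245825124, 'mount': array([[ 8.03075469e-05,  9.65036337e-01,  2.62116124e-01,
         6.95449735e-02],
       [ 9.99999981e-01, -3.11464114e-05, -1.91709406e-04,
        -1.03540025e-03],
       [-1.76842566e-04,  2.62116135e-01, -9.65036321e-01,
        -1.57576199e-01],
       [ 0.00000000e+00,  0.00000000e+00,  0.00000000e+00,
         1.00000000e+00]])}, array([[-0.42491924,  0.8734344 ,  0.23781505,  0.35010505],
       [-0.90522977, -0.41047052, -0.10987727,  0.58223547],
       [ 0.00164548, -0.26196622,  0.96507564,  0.38331206],
       [ 0.        ,  0.        ,  0.        ,  1.        ]]))
```

View pics/scene0.png

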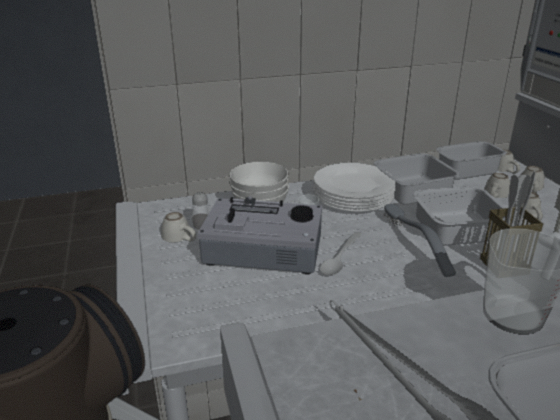

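View pics/side0.png

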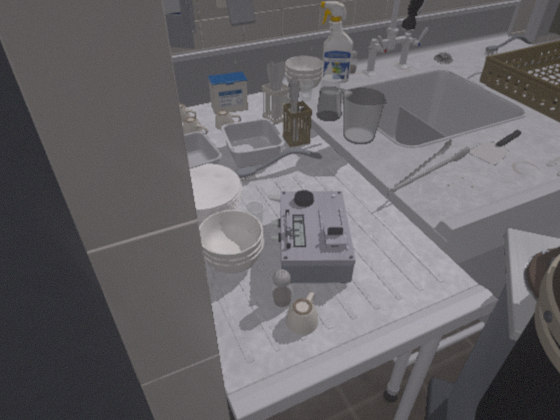

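The scene view shows the doser at about (262,235) px. In the side view its top spans about (283–350, 192–275). Next I'll enlarge both.

Run:
```python
import cv2,numpy as np
a=cv2.imread('pics/scene0.png')[180:280,195:330];b=cv2.imread('pics/side0.png')[180:290,270:360]
A=cv2.resize(a,None,fx=3,fy=3,interpolation=2);B=cv2.resize(b,None,fx=4.3,fy=4.3,interpolation=2)
o=np.zeros((480,800,3),np.uint8);o[:A.shape[0],:A.shape[1]]=A;o[:B.shape[0],410:410+B.shape[1]]=B
o=np.clip(o*1.6,0,255).astype(np.uint8);cv2.imwrite('pics/c1.png',o)
```

```text
(no output)
```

View pics/c1.png

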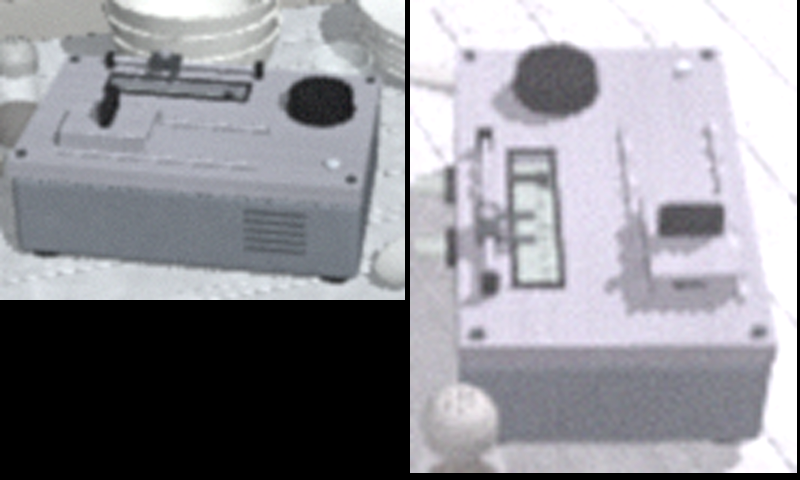

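The crops show four screw heads on the panel, the black cap, the grip rib, and the window with the fork. I'll triangulate the screws.

Run:
```python
from h import *
cs,cd=cam('scene'),cam('side')
S=lambda x,y:(195+x/3,180+y/3); D=lambda x,y:(270+(x-410)/4.3,180+y/4.3)
P={}
for n,a,b in [('A+-',(370,78),(470,56)),('B--',(350,180),(708,54)),('C-+',(20,154),(759,331)),('D++',(73,60),(477,334)),('cap',(321,92),(556,72)),('grip',(108,90),(692,208))]:
    X,e=tri(cs,S(*a),cd,D(*b)); P[n]=X; print(n,X.round(4),round(e,4), onz(cd,*D(*b),.081).round(4), onz(cs,*S(*a),.081).round(4))
ks=list(P)[:4]; c=sum(P[k] for k in ks)/4
ex=(P['A+-']+P['D++']-P['B--']-P['C-+'])/2; ey=(P['C-+']+P['D++']-P['A+-']-P['B--'])/2
print(c,np.linalg.norm(ex),np.linalg.norm(ey),np.degrees(np.arctan2(ex[1],ex[0])),np.degrees(np.arctan2(-ey[0],ey[1])))
y=np.arctan2(-ey[0],ey[1]); Rm=np.array([[np.cos(y),np.sin(y)],[-np.sin(y),np.cos(y)]])
for k in P: print(k,(Rm@(P[k]-c)[:2]).round(4),P[k][2].round(4))
```

```text
A+- [ 0.68   -0.0073  0.0813] 0.0037 [ 0.6785 -0.0053  0.081 ] [ 0.6838 -0.0068  0.081 ]
B-- [ 0.5542 -0.0535  0.0807] 0.0022 [ 0.5533 -0.0517  0.081 ] [ 0.5555 -0.0536  0.081 ]
C-+ [0.4807 0.1491 0.0802] 0.0012 [0.4802 0.1504 0.081 ] [0.4806 0.1484 0.081 ]
D++ [0.6062 0.1951 0.0797] 0.0013 [0.6053 0.1969 0.081 ] [0.6052 0.1937 0.081 ]
cap [0.6265 0.0046 0.0928] 0.0039 [ 0.6288 -0.0075  0.081 ] [0.6489 0.0144 0.081 ]
grip [0.5266 0.1107 0.1143] 0.0049 [0.5308 0.0766 0.081 ] [0.5799 0.1463 0.081 ]
[0.58029168 0.07086727 0.08047071] 0.13384199702750915 0.21544401932736543 20.131500275485955 19.978325789475207
A+- [ 0.067  -0.1075] 0.0813
B-- [-0.067  -0.1079] 0.0807
C-+ [-0.0668  0.1076] 0.0802
D++ [0.0668 0.1079] 0.0797
cap [ 0.0208 -0.0781] 0.0928
grip [-0.0368  0.0557] 0.1143
```

```bash
cat >> h.py <<'E'
C0=np.array([.5803,.0709,0.]); RD=R.from_euler('z',20,degrees=True).as_matrix(); PZ=.0805
def W(x,y,z): return C0+RD@np.array([x,y,0])/1000+np.array([0,0,PZ+z/1000])   # doser mm, z above panel
def dos(P): q=RD.T@(P-C0); return np.array([q[0],q[1],q[2]-PZ])*1000
def go(x,y,z,yaw=20):
    T=pose(); d=T[:3,:3].T@(W(x,y,z)-T[:3,3])*1000
    G=R.from_euler('xyz',[180,0,yaw],degrees=True).as_matrix()
    print('delta',d.round(1),'ang',R.from_matrix(T[:3,:3].T@G).as_rotvec(degrees=True).round(2))
def st():
    o=ctrl.get_obs(); print('t',round(o['clock'],2),'tip doser',dos(o['tool_pos']).round(1),'ori',o['orientation'].round(2),'F doser',(RD.T@o['force']).round(1),'q',o['joint_pos'].round(0),'open',round(o['opening'],4))
E
python3 -c "
from h import *
go(-38,92,90);st()"
```

```text
delta [403.2 325.9  55.8] ang [ 7.000e-02  2.000e-02 -4.515e+01]
t 0.15 tip doser [-91.3 607.7 145.4] ori [179.93  -0.   -25.15] F doser [-1.1  0.3  0.9] q [ 81.  21.   1.  -0. -70. -17.] open 0.0876
```

Emit:
apply_moves(
  deltas=[
    {"fingers": 0, "delta_pos": [403, 326, 30], "angular": [0, 0, -45.15]},
    {"fingers": 0, "delta_pos": [403, 326, 30], "angular": [0, 0, -45.15]},
    {"fingers": 0, "delta_pos": [403, 326, 30], "angular": [0, 0, -45.15]},
    {"fingers": 0, "delta_pos": [403, 326, 30], "angular": [0, 0, -45.15]},
    {"fingers": 0, "delta_pos": [403, 326, 30], "angular": [0, 0, -45.15]},
    {"fingers": 0, "delta_pos": [403, 326, 30], "angular": [0, 0, -45.15]},
    {"fingers": 0, "delta_pos": [403, 326, 30], "angular": [0, 0, -45.15]},
    {"fingers": 0, "delta_pos": [403, 326, 30], "angular": [0, 0, -45.15]},
    {"fingers": 0, "delta_pos": [403, 326, 30], "angular": [0, 0, -45.15]},
    {"fingers": 0, "delta_pos": [403, 326, 30], "angular": [0, 0, -45.15]},
  ],
)

```text
clock: 1.15
tool_pos: [0.505, 0.1604, 0.1977]
orientation: [-180.0, -0.0, 20.0]
force: [0.8, 0.7, 0.4]
opening: 0.0131
gripper_force: 0.0
```

```bash
python3 -c "
from h import *
go(-38,92,90);st()"
```

```text
delta [ 2.2 17.9 27.2] ang [-0.01 -0.02  0.03]
t 1.15 tip doser [-40.2 109.9 117.2] ori [-1.7999e+02 -2.0000e-02  2.0030e+01] F doser [1.  0.4 0.4] q [ 39.   8. -20.  -0. -62.  71.] open 0.0131
```

Emit:
apply_moves(
  deltas=[
    {"fingers": 0, "delta_pos": [2, 0, 0], "angular": [0, 0, 0]},
    {"fingers": 0, "delta_pos": [2, 0, 0], "angular": [0, 0, 0]},
    {"fingers": 0, "delta_pos": [2, 0, 0], "angular": [0, 0, 0]},
  ],
)

```text
clock: 1.45
tool_pos: [0.5063, 0.1634, 0.1976]
orientation: [-180.0, 0.0, 20.0]
force: [0.3, 0.2, -0.6]
opening: 0.0002
gripper_force: 0.0
```

```bash
python3 -c "
from h import *
go(-38,92,90);st();snap('wrist','w1.png');st()"
```

```text
delta [-0.1 20.2 27.1] ang [-0.01  0.01  0.01]
t 1.45 tip doser [-37.9 112.2 117.1] ori [-1.7999e+02  1.0000e-02  2.0010e+01] F doser [ 0.3  0.1 -0.6] q [ 39.   8. -20.  -0. -62.  71.] open 0.0002
t 1.5 tip doser [-37.9 112.7 117.2] ori [-179.99   -0.     20.07] F doser [0.4 0.1 1. ] q [ 39.   8. -20.  -0. -62.  71.] open 0.0004
```

View pics/w1.png

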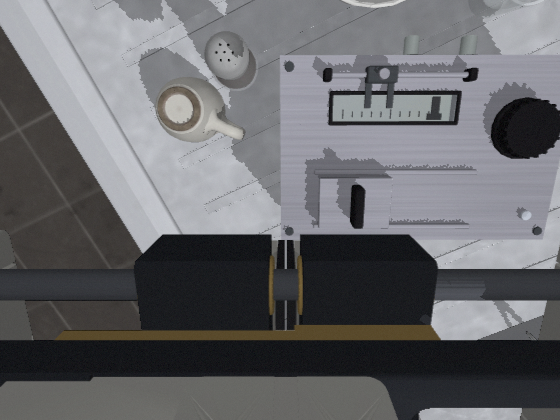

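The wrist view shows the pointer at about (434,107) and the fork prongs at about x 368 and 391, y 95. The hood grip is at (357,205), with a thin double fingertip at about (286,256). I'll enlarge the details.

Run:
```python
from h import *
a=cv2.imread('pics/w1.png')
A=cv2.resize(a[55:135,315:475],None,fx=5,fy=5,interpolation=2);B=cv2.resize(a[228:288,255:315],None,fx=3.3,fy=3.3,interpolation=2)
o=np.zeros((600,800,3),np.uint8);o[:400]=A;o[400:598,:198]=B
cv2.imwrite('pics/c2.png',np.clip(o*1.3,0,255).astype(np.uint8))
c=cam('wrist')
for n,u,v in [('D',289,66),('B',537,231),('C',290,230)]: print(n,dos(onz(c,u,v,.0805)).round(1))
print('grip top',dos(onz(c,357,205,.1135)).round(1))
for z in(-3,0,3): print('pointer',dos(onz(c,434,107,PZ+z/1e3)).round(1))
for z in(0,3,6): print('fork',dos(onz(c,379.5,98,PZ+z/1e3)).round(1))
```

```text
D [ 68.6 111.3   0. ]
B [ -64.8 -105.1    0. ]
C [-64.1 109.9   0. ]
grip top [-32.6  60.3  33. ]
pointer [38.7 -4.5 -3. ]
pointer [38.6 -3.2  0. ]
pointer [38.6 -1.9  3. ]
fork [45.3 40.3  0. ]
fork [45.2 41.1  3. ]
fork [45.1 41.9  6. ]
```

View pics/c2.png

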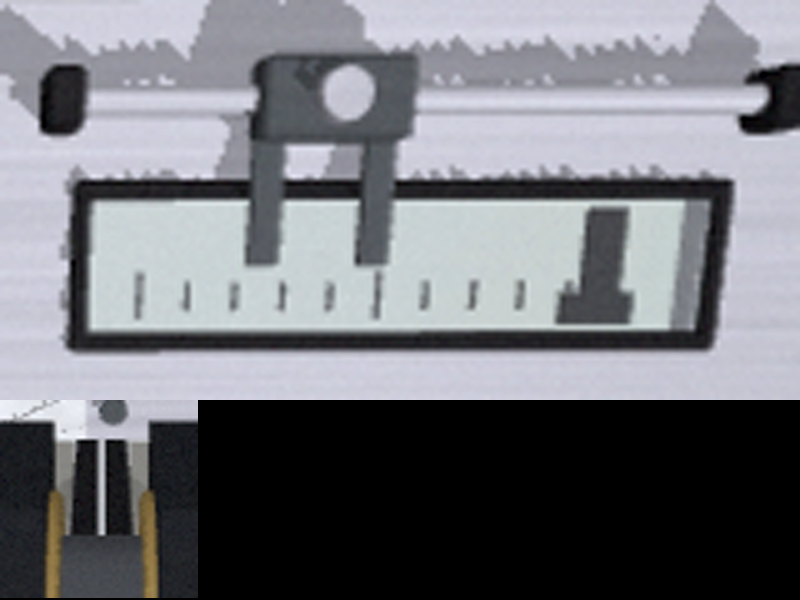

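The crop shows the pointer's rear tip at px (436,97). The prongs are at px x 367 and 389, so the gap is roughly 45 mm to the +y side. The shut tip is about 9 mm wide. I'll descend on the +y side of the rib and push.

Emit:
apply_moves(
  deltas=[
    {"fingers": 0, "delta_pos": [0, 30, 40], "angular": [0, 0, 0]},
    {"fingers": 0, "delta_pos": [0, 30, 80], "angular": [0, 0, 0]},
    {"fingers": 0, "delta_pos": [0, 30, 93], "angular": [0, 0, 0]},
    {"fingers": 0, "delta_pos": [0, 30, 93], "angular": [0, 0, 0]},
    {"fingers": 0, "delta_pos": [0, 40, 93], "angular": [0, 0, 0]},
    {"fingers": 0, "delta_pos": [0, 50, 93], "angular": [0, 0, 0]},
    {"fingers": 0, "delta_pos": [0, 60, 93], "angular": [0, 0, 0]},
    {"fingers": 0, "delta_pos": [0, 70, 93], "angular": [0, 0, 0]},
    {"fingers": 0, "delta_pos": [0, 80, 93], "angular": [0, 0, 0]},
  ],
)

```text
clock: 2.4
tool_pos: [0.535, 0.0872, 0.1057]
orientation: [-180.0, -0.1, 20.0]
force: [0.5, 2.5, 1.0]
opening: 0.0006
gripper_force: 1.2
```

```bash
python3 -c "
from h import *
st();go(-38,-7,24)"
```

```text
t 2.4 tip doser [-37.   30.9  25.2] ori [-1.7999e+02 -1.3000e-01  2.0010e+01] F doser [1.4 2.2 1. ] q [ 30.  14. -25.   0. -50.  80.] open 0.0006
delta [-1.  37.9  1.2] ang [-0.01 -0.13  0.01]
```

Emit:
apply_moves(
  deltas=[
    {"fingers": 0, "delta_pos": [-1, 8, 1], "angular": [0, 0, 0]},
    {"fingers": 0, "delta_pos": [-1, 16, 1], "angular": [0, 0, 0]},
    {"fingers": 0, "delta_pos": [-1, 22, 1], "angular": [0, 0, 0]},
    {"fingers": 0, "delta_pos": [-1, 26, 1], "angular": [0, 0, 0]},
    {"fingers": 0, "delta_pos": [-1, 29, 1], "angular": [0, 0, 0]},
    {"fingers": 0, "delta_pos": [-1, 32, 1], "angular": [0, 0, 0]},
    {"fingers": 0, "delta_pos": [-1, 34, 1], "angular": [0, 0, 0]},
  ],
)

```text
clock: 3.1
tool_pos: [0.5423, 0.0622, 0.1037]
orientation: [-179.4, -0.1, 19.9]
force: [-26.7, 50.5, 17.3]
opening: 0.0006
gripper_force: 28.4
```

```bash
python3 -c "
from h import *
st();go(-38,-7,24)"
```

```text
t 3.1 tip doser [-38.7   4.8  23.2] ori [-1.7943e+02 -1.0000e-01  1.9930e+01] F doser [-7.8 56.6 17.3] q [ 27.  15. -25.  -1. -50.  84.] open 0.0006
delta [ 0.7 11.8 -0.9] ang [-0.57 -0.1  -0.07]
```

Emit:
apply_moves(
  deltas=[
    {"fingers": 0, "delta_pos": [0, -8, 0], "angular": [0, 0, 0]},
    {"fingers": 0, "delta_pos": [0, -11, 0], "angular": [0, 0, 0]},
    {"fingers": 0, "delta_pos": [0, -11, -40], "angular": [0, 0, 0]},
    {"fingers": 0, "delta_pos": [0, -20, -60], "angular": [0, 0, 0]},
    {"fingers": 0, "delta_pos": [0, -20, -60], "angular": [0, 0, 0]},
  ],
)

```text
clock: 3.6
tool_pos: [0.5391, 0.0747, 0.1666]
orientation: [180.0, -0.2, 20.0]
force: [0.7, 0.3, 0.0]
opening: 0.0004
gripper_force: 0.0
```

```bash
python3 -c "
from h import *
st();c,im=snap('wrist','w2.png')
print(dos(onz(c,286,200,PZ)),proj(c,W(-38,-15,33)),proj(c,W(-38,14,16)), proj(c,W(-38,-44,16)))
o=cv2.imread('pics/w2.png'); cv2.imwrite('pics/w2b.png',np.clip(cv2.resize(o,(800,600))*1.4,0,255).astype('uint8'))"
```

```text
t 3.6 tip doser [-37.4  17.6  86.1] ori [179.97  -0.25  20.05] F doser [0.8 0.  0. ] q [ 29.  11. -21.   0. -58.  81.] open 0.0004
[-28.49916153  18.44772012   0.        ] (np.float64(336.45949217665776), np.float64(225.94486292404372)) (np.float64(292.2783187037811), np.float64(218.3599252982135)) (np.float64(373.54443181491985), np.float64(218.40706925423245))
```

View pics/w2b.png

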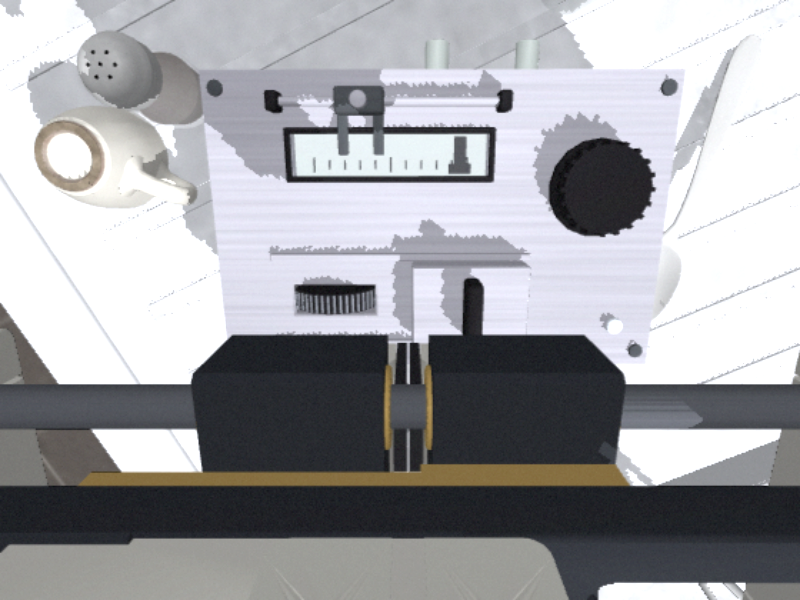

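The hood is slid to the right and the wheel is exposed at about (335,300) in the enlarged view. The rib is at (473,305). Next I'll check that it's fully open, correcting with the screws.

```bash
python3 -c "
from h import *
c=cam('wrist');k=560/800
f=lambda u,v,z:dos(onz(c,u*k,v*k,PZ+z/1e3)).round(1)
print('D',f(214,87,0),'A',f(669,87,0),'B',f(635,350,0))
print('rib',f(473,305,33),'hoodL',f(413,300,16),'hoodR',f(530,300,16),'slotL',f(294,300,0),'slotR',f(376,300,0),'wheel',f(335,290,8))
print('ptr',f(460,138,0),'gap',f(360.5,150,0),f(360.5,150,5), 'win',f(285,155,0),f(494,155,0))
go(-38,44,14)
"
```

```text
D [ 67. 110.   0.] A [  67.1 -104.     0. ] B [ -65.3 -104.5    0. ]
rib [-30.1 -10.9  33. ] hoodL [-32.5  16.3  16. ] hoodR [-32.5 -41.3  16. ] slotL [-37.1  78.8   0. ] slotR [-37.1  35.6   0. ] wheel [-29.6  55.7   8. ]
ptr [44.2 -6.4 -0. ] gap [38.6 41.8  0. ] [38.5 41.3  5. ] win [36.3 78.6  0. ] [ 36.3 -23.1   0. ]
delta [  0.4 -26.4  70.3] ang [ 0.01 -0.11  0.02]
```

The hood is fully open: the rib reads −14 after the bias correction. The drag needed is about 29 mm, so I'll descend to just above the crest.

Emit:
apply_moves(
  deltas=[
    {"fingers": 0, "delta_pos": [0, -30, 0], "angular": [0, 0, 0]},
    {"fingers": 0, "delta_pos": [0, -30, 40], "angular": [0, 0, 0]},
    {"fingers": 0, "delta_pos": [0, -30, 65], "angular": [0, 0, 0]},
    {"fingers": 0, "delta_pos": [0, -30, 72], "angular": [0, 0, 0]},
    {"fingers": 0, "delta_pos": [0, -30, 73], "angular": [0, 0, 0]},
    {"fingers": 0, "delta_pos": [0, -30, 73], "angular": [0, 0, 0]},
  ],
)

```text
clock: 4.25
tool_pos: [0.5276, 0.1021, 0.0907]
orientation: [180.0, 0.0, 20.0]
force: [0.9, -0.3, 0.8]
opening: 0.0005
gripper_force: 0.0
```

```bash
python3 -c "
from h import *
st()"
```

```text
t 4.25 tip doser [-38.9  47.3  10.2] ori [1.7998e+02 3.0000e-02 1.9990e+01] F doser [ 0.7 -0.6  0.8] q [ 32.  15. -27.   0. -48.  78.] open 0.0005
```

Emit:
apply_moves(
  deltas=[
    {"fingers": 0, "delta_pos": [0, 0, 1], "angular": [0, 0, 0]},
    {"fingers": 0, "delta_pos": [0, 0, 2], "angular": [0, 0, 0]},
    {"fingers": 0, "delta_pos": [0, 0, 2], "angular": [0, 0, 0]},
  ],
)

```text
clock: 4.55
tool_pos: [0.528, 0.1026, 0.0893]
orientation: [-180.0, -0.1, 20.0]
force: [0.0, 0.7, 2.2]
opening: 0.0003
gripper_force: 1.0
```

Emit:
apply_moves(
  deltas=[
    {"fingers": 0, "delta_pos": [0, 0, 0.5], "angular": [0, 0, 0]},
    {"fingers": 0, "delta_pos": [0, 0, 0.5], "angular": [0, 0, 0]},
  ],
)

```text
clock: 4.75
tool_pos: [0.528, 0.1027, 0.0888]
orientation: [180.0, -0.1, 20.0]
force: [1.0, 0.1, 4.3]
opening: 0.0005
gripper_force: 2.3
```

Emit:
apply_moves(
  deltas=[
    {"fingers": 0, "delta_pos": [0, 0, 0.4], "angular": [0, 0, 0]},
    {"fingers": 0, "delta_pos": [0, 0, 0.4], "angular": [0, 0, 0]},
  ],
)

```text
clock: 4.95
tool_pos: [0.528, 0.1027, 0.0886]
orientation: [180.0, -0.1, 20.0]
force: [-0.4, -0.9, 7.3]
opening: 0.0001
gripper_force: 3.7
```

Emit:
apply_moves(
  deltas=[
    {"fingers": 0, "delta_pos": [0, 0, 0.3], "angular": [0, 0, 0]},
    {"fingers": 0, "delta_pos": [0, -1, 0.3], "angular": [0, 0, 0]},
    {"fingers": 0, "delta_pos": [0, -2, 0.3], "angular": [0, 0, 0]},
    {"fingers": 0, "delta_pos": [0, -3, 0.3], "angular": [0, 0, 0]},
  ],
)

```text
clock: 5.35
tool_pos: [0.5273, 0.105, 0.0887]
orientation: [179.9, -0.1, 20.0]
force: [0.1, -4.3, 10.9]
opening: 0.0005
gripper_force: 5.8
```

```bash
cat >> h.py <<'E'
def look(f):
    "pointer and prongs: dark blobs on the pale scale, in two image bands"
    c=cam('wrist'); im=ctrl.snapshot('wrist'); cv2.imwrite('pics/'+f,im[:,:,::-1]); g=im.mean(2)
    for x in (48,40,30):   # doser x rows: prongs only / both / pointer base
        ys=np.arange(-18,74,.25)+3; px=[proj(c,W(x+1,y,0)) for y in ys]
        s=cv2.remap(g.astype(np.float32),np.float32([[p[0] for p in px]]),np.float32([[p[1] for p in px]]),1)[0]
        d=s<0.6*np.percentile(s,80); e=np.flatnonzero(np.diff(d.astype(int)))
        print(x,'edges',ys[e].tolist())
E
python3 -c "
from h import *
st();look('w3.png');st()"
```

```text
t 5.35 tip doser [-38.2  50.2   8.2] ori [ 1.7994e+02 -9.0000e-02  2.0050e+01] F doser [-1.4 -4.  10.9] q [ 32.  15. -27.   0. -48.  78.] open 0.0005
48 edges [11.0, 11.25, 14.25, 16.25, 26.75, 27.5, 39.0, 39.25, 43.5, 44.25, 53.75, 54.0, 57.75, 58.75, 73.0, 73.5, 74.75, 75.0, 75.75, 76.0]
40 edges [-5.25, 1.25, 30.25, 35.25, 47.75, 52.5, 76.25]
30 edges [-8.25, 3.75, 29.0, 29.25, 66.0, 66.25, 76.0]
t 5.4 tip doser [-38.2  50.3   8.3] ori [ 1.7994e+02 -9.0000e-02  2.0050e+01] F doser [-2.2 -3.3 10.9] q [ 32.  15. -27.   0. -48.  78.] open 0.0003
```

It is rolling: the pointer is at −2.0 and the gap centre at 41.5. Another 26 mm of drag remains.

Emit:
apply_moves(
  deltas=[
    {"fingers": 0, "delta_pos": [0, -1, -0.2], "angular": [0, 0, 0]},
    {"fingers": 0, "delta_pos": [0, -2, -0.3], "angular": [0, 0, 0]},
    {"fingers": 0, "delta_pos": [0, -3, -0.3], "angular": [0, 0, 0]},
    {"fingers": 0, "delta_pos": [0, -4, -0.3], "angular": [0, 0, 0]},
  ],
)

```text
clock: 5.8
tool_pos: [0.5258, 0.1088, 0.089]
orientation: [179.9, -0.1, 20.0]
force: [-1.0, -4.2, 10.6]
opening: 0.0003
gripper_force: 5.2
```

Emit:
apply_moves(
  deltas=[
    {"fingers": 0, "delta_pos": [0, -1, 0], "angular": [0, 0, 0]},
    {"fingers": 0, "delta_pos": [0, -2, 0], "angular": [0, 0, 0]},
  ],
)

```text
clock: 6.0
tool_pos: [0.5251, 0.1107, 0.089]
orientation: [180.0, -0.1, 20.0]
force: [-0.7, -2.7, 10.5]
opening: 0.0004
gripper_force: 5.0
```

Emit:
apply_moves(
  deltas=[
    {"fingers": 0, "delta_pos": [0, -1, 0], "angular": [0, 0, 0]},
    {"fingers": 0, "delta_pos": [0, -2, 0], "angular": [0, 0, 0]},
    {"fingers": 0, "delta_pos": [0, -3, -0.1], "angular": [0, 0, 0]},
    {"fingers": 0, "delta_pos": [0, -4, -0.1], "angular": [0, 0, 0]},
  ],
)

```text
clock: 6.4
tool_pos: [0.5237, 0.1146, 0.0888]
orientation: [180.0, -0.1, 20.0]
force: [1.0, -2.3, 6.9]
opening: 0.0004
gripper_force: 3.5
```

Emit:
apply_moves(
  deltas=[
    {"fingers": 0, "delta_pos": [0, -1, 0], "angular": [0, 0, 0]},
    {"fingers": 0, "delta_pos": [0, -2, 0], "angular": [0, 0, 0]},
    {"fingers": 0, "delta_pos": [0, -3, 0], "angular": [0, 0, 0]},
  ],
)

```text
clock: 6.7
tool_pos: [0.5225, 0.1175, 0.0885]
orientation: [180.0, -0.1, 20.0]
force: [1.3, -1.8, 3.7]
opening: 0.0006
gripper_force: 2.1
```

```bash
python3 -c "
from h import *
st();look('w4.png')"
```

```text
t 6.7 tip doser [-38.4  63.5   8. ] ori [ 1.7997e+02 -7.0000e-02  2.0030e+01] F doser [ 0.6 -2.1  3.7] q [ 34.  15. -27.   0. -47.  76.] open 0.0006
48 edges [38.75, 39.0, 43.0, 43.25, 65.75, 66.0, 69.0, 69.25]
40 edges [16.25, 22.25, 29.75, 35.0, 47.25, 52.25, 76.25]
30 edges [-7.5, -6.75, 14.0, 25.25, 29.5, 30.0, 66.75, 67.0, 76.0]
```

Emit:
apply_moves(
  deltas=[
    {"fingers": 0, "delta_pos": [0, 0, -8], "angular": [0, 0, 0]},
    {"fingers": 0, "delta_pos": [0, 8, -8], "angular": [0, 0, 0]},
    {"fingers": 0, "delta_pos": [0, 15, -8], "angular": [0, 0, 0]},
    {"fingers": 0, "delta_pos": [0, 15, -4], "angular": [0, 0, 0]},
    {"fingers": 0, "delta_pos": [0, 15, -2], "angular": [0, 0, 0]},
    {"fingers": 0, "delta_pos": [0, 15, -1], "angular": [0, 0, 0]},
    {"fingers": 0, "delta_pos": [0, 15, -1], "angular": [0, 0, 0]},
  ],
)

```text
clock: 7.45
tool_pos: [0.5268, 0.1033, 0.0886]
orientation: [180.0, 0.1, 20.0]
force: [-0.0, -0.2, 1.7]
opening: 0.0005
gripper_force: 0.4
```

Emit:
apply_moves(
  deltas=[
    {"fingers": 0, "delta_pos": [0, 0, 0.6], "angular": [0, 0, 0]},
    {"fingers": 0, "delta_pos": [0, 0, 0.6], "angular": [0, 0, 0]},
  ],
)

```text
clock: 7.65
tool_pos: [0.527, 0.1035, 0.0883]
orientation: [180.0, 0.0, 20.0]
force: [-0.9, -0.3, 0.7]
opening: 0.0006
gripper_force: 0.9
```

Emit:
apply_moves(
  deltas=[
    {"fingers": 0, "delta_pos": [0, 0, 0.5], "angular": [0, 0, 0]},
    {"fingers": 0, "delta_pos": [0, 0, 1.0], "angular": [0, 0, 0]},
    {"fingers": 0, "delta_pos": [0, 0, 1.0], "angular": [0, 0, 0]},
  ],
)

```text
clock: 7.95
tool_pos: [0.5272, 0.1035, 0.0878]
orientation: [180.0, -0.0, 20.0]
force: [-1.5, -1.3, 5.9]
opening: 0.0008
gripper_force: 3.1
```

Emit:
apply_moves(
  deltas=[
    {"fingers": 0, "delta_pos": [0, 0, 0.3], "angular": [0, 0, 0]},
    {"fingers": 0, "delta_pos": [0, 0, 0.3], "angular": [0, 0, 0]},
  ],
)

```text
clock: 8.15
tool_pos: [0.5272, 0.1035, 0.0877]
orientation: [180.0, -0.0, 20.0]
force: [-2.8, -0.7, 8.5]
opening: 0.0004
gripper_force: 3.9
```

Next, drag about 12 mm in steps.

Emit:
apply_moves(
  deltas=[
    {"fingers": 0, "delta_pos": [0, -1, 0.2], "angular": [0, 0, 0]},
    {"fingers": 0, "delta_pos": [0, -2, 0.2], "angular": [0, 0, 0]},
    {"fingers": 0, "delta_pos": [0, -3, 0.2], "angular": [0, 0, 0]},
    {"fingers": 0, "delta_pos": [0, -4, 0.2], "angular": [0, 0, 0]},
  ],
)

```text
clock: 8.55
tool_pos: [0.5261, 0.1067, 0.0879]
orientation: [179.9, -0.0, 20.0]
force: [-2.0, -4.3, 11.5]
opening: 0.0001
gripper_force: 5.8
```

Emit:
apply_moves(
  deltas=[
    {"fingers": 0, "delta_pos": [0, -1, 0], "angular": [0, 0, 0]},
    {"fingers": 0, "delta_pos": [0, -2, 0], "angular": [0, 0, 0]},
    {"fingers": 0, "delta_pos": [0, -3, 0], "angular": [0, 0, 0]},
  ],
)

```text
clock: 8.85
tool_pos: [0.525, 0.1095, 0.0879]
orientation: [179.9, -0.0, 20.0]
force: [-2.3, -4.7, 12.1]
opening: 0.0004
gripper_force: 5.7
```

```bash
python3 -c "
from h import *
st();look('w5.png')"
```

```text
t 8.85 tip doser [-38.8  55.2   7.4] ori [ 1.7995e+02 -4.0000e-02  2.0030e+01] F doser [-3.7 -3.7 12.1] q [ 33.  15. -27.   0. -47.  77.] open 0.0004
48 edges [21.25, 22.0, 24.0, 24.25, 28.25, 28.5, 38.0, 38.25, 44.0, 44.25, 45.25, 46.0]
40 edges [26.5, 35.0, 47.25, 52.5, 76.0]
30 edges [-8.0, -7.25, 24.25, 35.0, 66.25, 66.5, 76.0]
```

Emit:
apply_moves(
  deltas=[
    {"fingers": 0, "delta_pos": [0, -1, -0.1], "angular": [0, 0, 0]},
    {"fingers": 0, "delta_pos": [0, -2, -0.1], "angular": [0, 0, 0]},
    {"fingers": 0, "delta_pos": [0, -3, -0.1], "angular": [0, 0, 0]},
    {"fingers": 0, "delta_pos": [0, -4, 0], "angular": [0, 0, 0]},
  ],
)

```text
clock: 9.3
tool_pos: [0.5236, 0.1134, 0.0878]
orientation: [180.0, -0.0, 20.0]
force: [-2.1, -3.5, 9.6]
opening: 0.0004
gripper_force: 4.8
```

Emit:
apply_moves(
  deltas=[
    {"fingers": 0, "delta_pos": [0, -1, 0.2], "angular": [0, 0, 0]},
    {"fingers": 0, "delta_pos": [0, -2, 0.2], "angular": [0, 0, 0]},
    {"fingers": 0, "delta_pos": [0, -2, 0.2], "angular": [0, 0, 0]},
  ],
)

```text
clock: 9.6
tool_pos: [0.5229, 0.1155, 0.0875]
orientation: [180.0, -0.0, 20.0]
force: [-2.9, -3.1, 9.6]
opening: 0.0004
gripper_force: 4.7
```

```bash
python3 -c "
from h import *
st();look('w6.png')"
```

```text
t 9.6 tip doser [-38.7  61.5   7. ] ori [ 1.7997e+02 -4.0000e-02  2.0040e+01] F doser [-3.8 -1.9  9.6] q [ 33.  15. -27.   0. -47.  77.] open 0.0004
48 edges [36.25, 36.75, 59.0, 59.25, 61.75, 62.25, 72.0, 72.5]
40 edges [29.75, 35.0, 37.0, 43.0, 47.25, 52.25, 76.25]
30 edges [-7.75, -7.0, 29.5, 30.0, 34.75, 45.5, 66.5, 67.0, 76.0]
```

Emit:
apply_moves(
  deltas=[
    {"fingers": 0, "delta_pos": [0, -0.6, 0.1], "angular": [0, 0, 0]},
    {"fingers": 0, "delta_pos": [0, -1.2, 0.1], "angular": [0, 0, 0]},
    {"fingers": 0, "delta_pos": [0, -1.2, 0.1], "angular": [0, 0, 0]},
    {"fingers": 0, "delta_pos": [0, -1.2, -2], "angular": [0, 0, 0]},
    {"fingers": 0, "delta_pos": [0, -1.2, -20], "angular": [0, 0, 0]},
    {"fingers": 0, "delta_pos": [0, 15, -45], "angular": [0, 0, 0]},
    {"fingers": 0, "delta_pos": [0, 23, -45], "angular": [0, 0, 0]},
    {"fingers": 0, "delta_pos": [0, 23, -45], "angular": [0, 0, 0]},
    {"fingers": 0, "delta_pos": [0, 23, -45], "angular": [0, 0, 0]},
  ],
)

```text
clock: 10.55
tool_pos: [0.53, 0.0939, 0.1308]
orientation: [-180.0, 0.1, 20.0]
force: [0.5, -0.9, -0.3]
opening: 0.0009
gripper_force: 0.0
```

```bash
python3 -c "
from h import *
st();look('w7.png');go(-38,-52,45)
a=cv2.imread('pics/w7.png')[0:260,100:500];cv2.imwrite('pics/c7.png',np.clip(cv2.resize(a,None,fx=2,fy=2,interpolation=2)*1.3,0,255).astype('uint8'))"
```

```text
t 10.55 tip doser [-39.4  38.8  50.3] ori [-1.7999e+02  6.0000e-02  1.9960e+01] F doser [ 0.1 -1.  -0.3] q [ 31.  13. -24.  -0. -53.  79.] open 0.0009
48 edges [28.25, 28.75, 39.25, 40.5, 41.75, 42.25, 43.5, 44.25, 45.5, 46.25, 62.5, 63.0, 64.5, 65.0]
40 edges [30.5, 35.5, 38.25, 44.0, 47.75, 52.75, 75.75]
30 edges [-9.25, -8.75, 36.0, 46.25, 75.75]
delta [ 1.5 90.9  5.2] ang [-0.    0.08 -0.01]
```

View pics/c7.png

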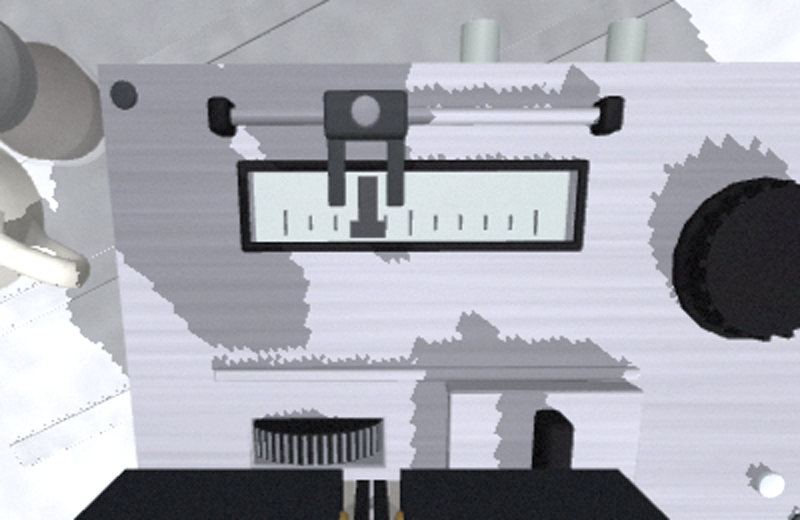

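The pointer stands centred between the prongs: 41.1 against a gap centre of 41.6. Next I'll move over the rib and close the hood.

Emit:
apply_moves(
  deltas=[
    {"fingers": 0, "delta_pos": [1.5, 45, 0], "angular": [0, 0, 0]},
    {"fingers": 0, "delta_pos": [1.5, 91, 0], "angular": [0, 0, 0]},
    {"fingers": 0, "delta_pos": [1.5, 91, 0], "angular": [0, 0, 0]},
    {"fingers": 0, "delta_pos": [1.5, 91, 0], "angular": [0, 0, 0]},
    {"fingers": 0, "delta_pos": [1.5, 91, 15], "angular": [0, 0, 0]},
    {"fingers": 0, "delta_pos": [1.5, 91, 26], "angular": [0, 0, 0]},
    {"fingers": 0, "delta_pos": [1.5, 91, 26], "angular": [0, 0, 0]},
  ],
)

```text
clock: 11.3
tool_pos: [0.5615, 0.0096, 0.1037]
orientation: [-180.0, 0.2, 20.1]
force: [-0.5, 0.3, 0.8]
opening: 0.0006
gripper_force: 0.0
```

```bash
python3 -c "
from h import *
st();look('w8.png')"
```

```text
t 11.3 tip doser [-38.6 -51.1  23.2] ori [-179.98    0.2    20.06] F doser [-0.3  0.4  0.8] q [ 21.  16. -23.  -0. -51.  89.] open 0.0006
48 edges []
40 edges [32.25, 41.5, 49.5, 55.0, 75.75]
30 edges [-13.25, -12.75, 23.75, 24.75, 31.75, 43.75, 61.0, 61.75, 75.75]
```

Emit:
apply_moves(
  deltas=[
    {"fingers": 0, "delta_pos": [0, -10, 0], "angular": [0, 0, 0]},
    {"fingers": 0, "delta_pos": [0, -18, 0], "angular": [0, 0, 0]},
    {"fingers": 0, "delta_pos": [0, -26, 0], "angular": [0, 0, 0]},
    {"fingers": 0, "delta_pos": [0, -34, 0], "angular": [0, 0, 0]},
    {"fingers": 0, "delta_pos": [0, -42, 0], "angular": [0, 0, 0]},
    {"fingers": 0, "delta_pos": [0, -50, 0], "angular": [0, 0, 0]},
    {"fingers": 0, "delta_pos": [0, -58, 0], "angular": [0, 0, 0]},
    {"fingers": 0, "delta_pos": [0, -66, 0], "angular": [0, 0, 0]},
    {"fingers": 0, "delta_pos": [0, -72, 0], "angular": [0, 0, 0]},
  ],
)

```text
clock: 12.25
tool_pos: [0.5383, 0.0774, 0.1057]
orientation: [-180.0, -0.0, 20.0]
force: [1.4, -2.8, 1.6]
opening: 0.0006
gripper_force: 1.1
```

Emit:
apply_moves(
  deltas=[
    {"fingers": 0, "delta_pos": [0, -5, 0], "angular": [0, 0, 0]},
    {"fingers": 0, "delta_pos": [0, -9, 0], "angular": [0, 0, 0]},
    {"fingers": 0, "delta_pos": [0, -12, 0], "angular": [0, 0, 0]},
    {"fingers": 0, "delta_pos": [0, -14, 0], "angular": [0, 0, 0]},
    {"fingers": 0, "delta_pos": [0, -16, 0], "angular": [0, 0, 0]},
  ],
)

```text
clock: 12.75
tool_pos: [0.5329, 0.0918, 0.1056]
orientation: [180.0, 0.0, 20.0]
force: [0.5, -1.4, 0.8]
opening: 0.0003
gripper_force: 1.0
```

Emit:
apply_moves(
  deltas=[
    {"fingers": 0, "delta_pos": [0, -1.5, 0], "angular": [0, 0, 0]},
    {"fingers": 0, "delta_pos": [0, -3, 0], "angular": [0, 0, 0]},
  ],
)

```text
clock: 12.95
tool_pos: [0.5324, 0.093, 0.1057]
orientation: [179.9, 0.0, 20.0]
force: [8.8, -15.9, -1.3]
opening: 0.0005
gripper_force: 9.1
```

```bash
python3 -c "
from h import *
st()"
```

```text
t 12.95 tip doser [-37.4  37.2  25.2] ori [1.7986e+02 3.0000e-02 2.0030e+01] F doser [  2.9 -17.9  -1.3] q [ 31.  14. -26.   0. -50.  79.] open 0.0005
```

The stop is reached with 18 N at tip y 37, as expected. I'll back off, rise clear and check.

Emit:
apply_moves(
  deltas=[
    {"fingers": 0, "delta_pos": [0, 3, 0], "angular": [0, 0, 0]},
    {"fingers": 0, "delta_pos": [0, 8, 0], "angular": [0, 0, 0]},
    {"fingers": 0, "delta_pos": [0, 8, -40], "angular": [0, 0, 0]},
    {"fingers": 0, "delta_pos": [0, 0, -70], "angular": [0, 0, 0]},
    {"fingers": 0, "delta_pos": [0, 0, -70], "angular": [0, 0, 0]},
    {"fingers": 0, "delta_pos": [0, 0, -70], "angular": [0, 0, 0]},
  ],
)

```text
clock: 13.55
tool_pos: [0.5318, 0.0949, 0.176]
orientation: [-179.9, -0.1, 20.0]
force: [-0.5, -0.7, 0.4]
opening: 0.0004
gripper_force: 0.0
```

```bash
python3 -c "
from h import *
st();look('w9.png')
a=cv2.imread('pics/w9.png');cv2.imwrite('pics/c9.png',np.clip(cv2.resize(a,(800,600))*1.3,0,255).astype('uint8'))"
```

```text
t 13.55 tip doser [-37.3  39.1  95.5] ori [-1.7994e+02 -7.0000e-02  2.0010e+01] F doser [-0.7 -0.5  0.4] q [ 31.  10. -21.  -0. -59.  79.] open 0.0004
48 edges [53.5, 53.75]
40 edges [30.75, 35.25, 38.5, 44.0, 48.0, 52.5, 75.75]
30 edges [28.0, 28.5, 35.75, 46.25, 76.0]
```

View pics/c9.png

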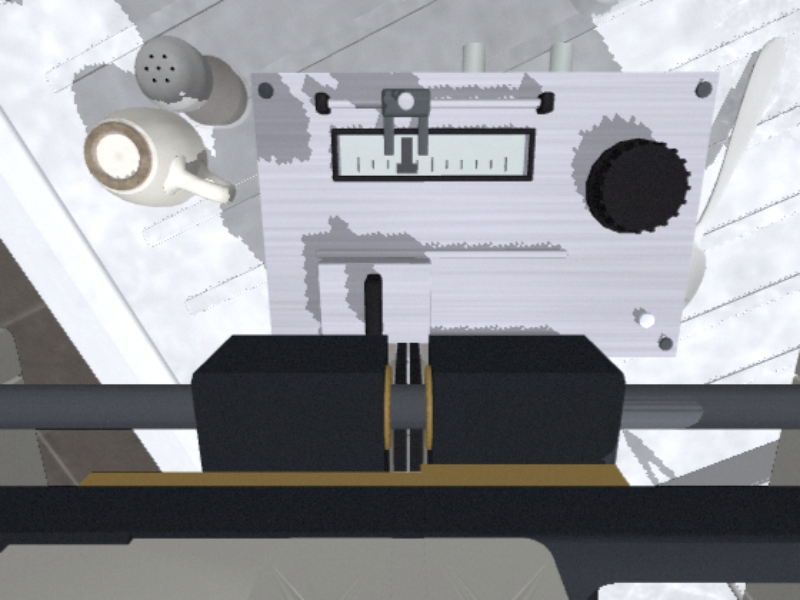

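The hood is home over the wheel, with the rib at (373,300). The pointer is in the gap (41.25 against 41.6), the mark hasn't moved, and the robot is clear.

```bash
python3 -c "
from h import *
print(ctrl.close_job())"
```

```text
the job is handed in; nothing more can be done
None
```

The job is handed in: the hood was opened to its stop, the wheel rolled with at most about 12 N measured until the pointer stood within about 0.5 mm of the gap's centre, and the hood pushed fully home. The set mark and the crockery in view were left where they were; opening the hood did meet its stop at 57 N on the fingertip.

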